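# Press a cover's push rivets home crosswise

## Robot

A 6-joint arm with a two-finger parallel gripper is mounted at the origin on the work surface. World frame = base frame: x ahead of the robot, y to its left, z up, the work surface at z = 0. Lengths are in m, angles in rad, forces in N, time in s.
With the tool pointing down it reaches from about 0.35 to 0.925 m from the base axis. Payload 6.4 kg.
Tool frame: the origin (TCP) lies midway between the tips of the shut fingers; the grasp point (between the pads) lies 19 mm behind it; z points along the fingers, y is the direction in which the jaws open and shut (so a half turn about z gives the same grasp; the last joint's range is limited). The gripper opens to 85 mm and grips with 20 to 120 N. Pads are 22 mm wide; open, the fingers measure 114 mm over their backs; the gripper's body (76 mm by 85 mm) begins 54 mm behind the grasp point. The pads swing forward as they close: fully open they stand 13 mm farther back than shut.
Start: joints at [-1.416, 0.245, 1.558, -0, 1.339, -0.174], TCP at [0.21, -0.615, 0.203] pointing down, gripper open.
Joint ranges: [-3.13, 3.13], [-1.02, 2.26], [0.13, 2.54], [-0.95, 4.09], [0.21, 2.88], [-2.74, 2.74]. Speed limits (rad/s): [2.57, 2.57, 3.14, 3.14, 3.14, 3.14].

## Interface

Orientations are given as a rotation vector (axis times angle).
In Python, from station import bot gives the robot as it stands. The module is installed in compiled form; this text tells all that it offers.
- The arm moves only by the tool carry_out, never from a script. Its argument "steps" is a list that holds one entry, the list of rows, each a list of 6 numbers: the shift along the world's x, y, z in mm, then the turn, a rotation vector about the world's x, y, z in degrees. A call has 1 to 8 rows; each row is the pose to reach, as a shift and turn from the pose commanded when the call began; what a row does not reach only later rows make up. A row lasts 1/8 s, in which the tool goes at most 62.5 mm and 10.7 degrees, less where a joint would pass 70% of its speed; a pose out of reach is approached as far as the arm can. A call with a gripper value outside its range is refused whole. "jaw" is the opening, from 0 (shut) to 1 (fully open), set as the call begins (left out, the last holds). The fingers move at their own pace and stop on an object; "grip_force" is the grip in N (left out, the last holds). Time passes only in rows, so rows that repeat a pose let the fingers close. It gives the time, the measured TCP pose, the force and the opening at its end, in the units of the state.
- bot.read_state(): the state, without advancing time (a new reading comes with each control period).
- bot.grab_frame(name): name is "scene" or "top" or "wrist"; returns a dict with "color" (480x640x3 uint8, red, green, blue), "z_map" (480x640 float32, m along the optical axis (not along the pixel's ray), 0 where there is no reading), "mtx" (3x3 intrinsics, pixels), "xyz" and "orientation" of the camera in the world. Camera axes: x right, y down, z forward; pixel columns grow to the right and rows downward; lengths in m; the calibration is good to about 2 mm. The wrist camera is an equidistant fisheye: a pixel r from the principal point sees the ray r / f radians off the axis. A picture is of the moment at which its call begins.
- bot.close_job(): hands the job in, once; it reports no verdict.
The state is a dict: "time": time; "joint_positions": joint angles; "joint_velocities": joint speeds; "joint_efforts": joint torques, N m; "ee_pos": TCP position; "tcp_rot": TCP orientation; "force": force on the tool from outside, world axes, zero at the start; "ft_torque": the same for the moment, N m; "grip_width": finger opening in m.
Only numpy, scipy, OpenCV 4.12 (cv2) and the standard library are available. Lean on these libraries where they do the work, as an engineer would, in place of code of your own. Each camera call takes 0.05 s, during which the arm holds its last target.

## Task

The cover of the power supply is on and its four push rivets are started; gently press the rivet pins fully home with the fingertips, one after another and crosswise so that the cover goes down evenly: first the one beside the round fan grille, then the one diagonally across from it, then the one beside the vent slots, and last the one diagonally across from that. Only press: do not lift, tip or shift the power supply, and leave the other things on the bench alone.

Things in the scene. Friction and masses are not known exactly. Their poses are not given: they have to be found in the camera images.
- psu: loose grey steel power supply, 2 to 3.4 kg, on rubber feet, 220 (x) by 160 (y) by 78 mm high; origin: centre of its underside, z up. It stands on a 2 mm mat, turned any way. Flat aluminium cover on top, a push rivet in each corner at x +-94, y +-64 mm. Flat in the cover: round fan grille, 74 mm wide, at x +50, y +20; row of seven 42 mm vent slots about x -50, y +32; no openings near the -y edge
- pin_grille (a joint): how far the rivet pin beside the round fan grille is pushed in, m: 0 is fully out, 0.006 is fully home; at the start 0 to 0.0015. It slides straight down with about 4 N of friction and stays where it is left; at its end it is rigid
- pin_grille_top (a point): centre of the top of the round grey pin (9 mm diameter) of the rivet beside the round fan grille, at x, y = +94, +64 mm on the power supply; moves with the pin. Fixed black collar around it, 20 mm wide, 2.5 mm high on the cover; the pin stands 6.8 mm above the collar fully out, 0.8 mm fully home (81.3 mm over the underside of the power supply)
- pin_across_grille (a joint): how far the rivet pin diagonally across from the fan-grille rivet is pushed in, m: 0 is fully out, 0.006 is fully home; at the start 0 to 0.0015. It slides straight down with about 4 N of friction and stays where it is left; at its end it is rigid
- pin_across_grille_top (a point): centre of the top of the round grey pin (9 mm diameter) of the rivet diagonally across from the fan-grille rivet, at x, y = -94, -64 mm on the power supply; moves with the pin. Fixed black collar around it, 20 mm wide, 2.5 mm high on the cover; the pin stands 6.8 mm above the collar fully out, 0.8 mm fully home (81.3 mm over the underside of the power supply)
- pin_slots (a joint): how far the rivet pin beside the vent slots is pushed in, m: 0 is fully out, 0.006 is fully home; at the start 0 to 0.0015. It slides straight down with about 4 N of friction and stays where it is left; at its end it is rigid
- pin_slots_top (a point): centre of the top of the round grey pin (9 mm diameter) of the rivet beside the vent slots, at x, y = -94, +64 mm on the power supply; moves with the pin. Fixed black collar around it, 20 mm wide, 2.5 mm high on the cover; the pin stands 6.8 mm above the collar fully out, 0.8 mm fully home (81.3 mm over the underside of the power supply)
- pin_across_slots (a joint): how far the rivet pin diagonally across from the vent-slot rivet is pushed in, m: 0 is fully out, 0.006 is fully home; at the start 0 to 0.0015. It slides straight down with about 4 N of friction and stays where it is left; at its end it is rigid
- pin_across_slots_top (a point): centre of the top of the round grey pin (9 mm diameter) of the rivet diagonally across from the vent-slot rivet, at x, y = +94, -64 mm on the power supply; moves with the pin. Fixed black collar around it, 20 mm wide, 2.5 mm high on the cover; the pin stands 6.8 mm above the collar fully out, 0.8 mm fully home (81.3 mm over the underside of the power supply)
- spool: bystander: loose reel of solder wire with yellow flanges, 48 mm diameter, 28 mm high, standing on its flat end; origin at the centre of its underside
- cup: bystander: loose tapered plastic cup, 80 mm wide at the rim and 75 mm high, with thin white sticks up to 95 mm high in it; origin at the centre of its underside
- screwdriver: bystander: loose screwdriver with a black handle lying on the mat, about 200 mm long along its x, handle to -x; origin under its middle
- board: bystander: loose circuit board on a steel carrier plate, 100 by 120 mm, 33 mm high; origin at the centre of its underside

How it is judged:
By the outcome, as a careful person would: the job done as asked, in the order asked, and still so for the second after the job is handed in, with the robot touching nothing.
It also fails if it takes over 42 s, if anything falls off the work surface, if the arm or the gripper's body presses on something with over 40 N, if the wrist force passes 120 N, or if a joint passes its speed limit or range.

## Working session

There is one attempt and no reset: what is moved stays moved. The work goes in short steps, Python scripts to look and compute and a tool call to move; the robot and the scene stay as the last step left them, time stands still between calls to the robot, and variables do not carry over. Pictures are saved under pics/ and viewed, and the job is handed in when it is done.

Besides the shell and the picture viewer there is one more tool, called after "Emit:" as name([rows], argument=value, ...), one row to a line, values as JSON. carry_out: Moves the arm, as the interface text tells. Its arguments: {"type":"object","properties":{"steps":{"type":"array","items":{"type":"array","items":{"type":"array","items":{"type":"number"}}}},"jaw":{"type":"number"},"grip_force":{"type":"number"}},"required":["steps"]}

```bash
mkdir -p pics; python3 - <<'E'
from station import bot
import cv2, numpy as np
s=bot.read_state(); print({k:np.round(v,4) for k,v in s.items()})
for n in ("top","scene"):
    f=bot.grab_frame(n); cv2.imwrite(f"pics/{n}0.png",f["color"][:,:,::-1]); np.savez(f"/tmp/{n}0.npz",**f)
    print(n,f["mtx"],f["xyz"],f["orientation"])
E
```

```text
{'time': np.float64(0.0), 'joint_positions': array([-1.4161,  0.2458,  1.559 , -0.    ,  1.3387, -0.1741]), 'joint_velocities': array([-0.0001, -0.0003, -0.001 , -0.0009,  0.0018,  0.0013]), 'joint_efforts': array([-2.50000e-03, -4.29513e+01, -3.26132e+01, -3.00000e-04,
        5.30000e-03,  0.00000e+00]), 'ee_pos': array([ 0.2098, -0.6145,  0.2015]), 'tcp_rot': array([-3.0973, -0.5138, -0.    ]), 'force': array([-0.2561,  0.6665, -0.9386]), 'ft_torque': array([ 0.0508, -0.0096,  0.0584]), 'grip_width': np.float64(0.0856)}
top [[505.19733297   0.         316.64172001]
 [  0.         505.19733297 238.83679852]
 [  0.           0.           1.        ]] [0.36153721 0.01881744 1.08439787] [-2.01888288  2.21207357 -0.22225258]
scene [[452.47962456   0.         323.21815336]
 [  0.         452.47962456 233.90868123]
 [  0.           0.           1.        ]] [1.24379799 0.04574828 0.77688457] [-1.70465011 -1.83029276  0.74018834]
```

View pics/top0.png

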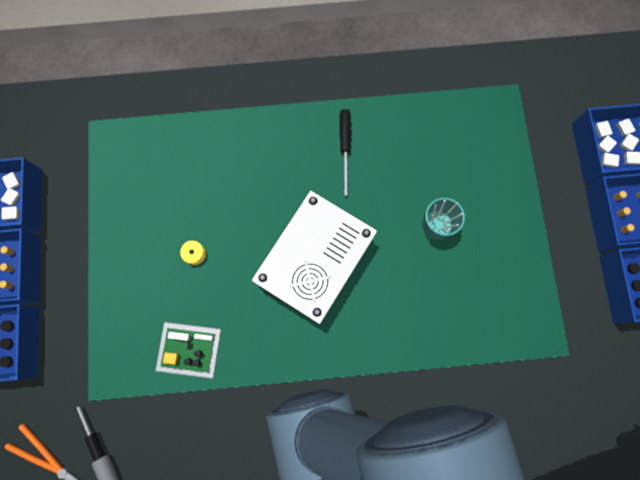

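View pics/scene0.png

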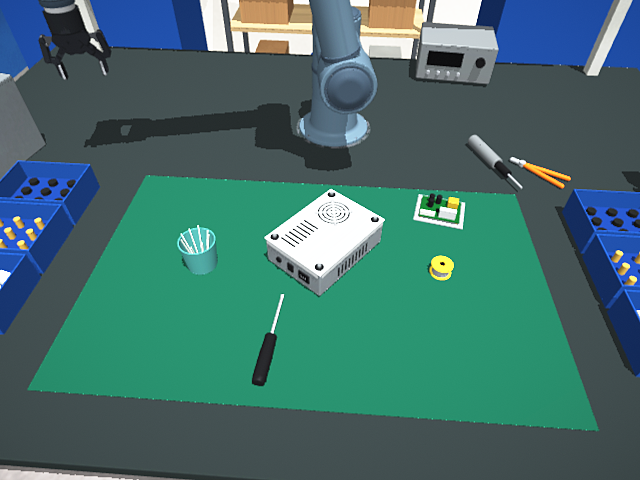

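```bash
cat > h.py <<'E'
import numpy as np, cv2
from scipy.spatial.transform import Rotation as R
def ray(f,u,v):
    K=f["mtx"];d=np.array([(u-K[0,2])/K[0,0],(v-K[1,2])/K[1,1],1.0])
    return f["xyz"],R.from_rotvec(f["orientation"]).as_matrix()@d
def onplane(f,u,v,z):
    o,d=ray(f,u,v); return o+d*(z-o[2])/d[2]
def proj(f,p):
    q=R.from_rotvec(f["orientation"]).as_matrix().T@(np.asarray(p)-f["xyz"]);K=f["mtx"]
    return K[0,0]*q[0]/q[2]+K[0,2],K[1,1]*q[1]/q[2]+K[1,2]
def blobs(f,seeds,w=12,thr=110):
    g=cv2.cvtColor(f["color"],cv2.COLOR_RGB2GRAY);out=[]
    for u,v in seeds:
        p=g[v-w:v+w+1,u-w:u+w+1]; m=(p<thr).astype(np.uint8)
        n,l,s,c=cv2.connectedComponentsWithStats(m)
        # component nearest centre
        i=1+np.argmin(np.hypot(*(c[1:]-w).T)+1e3*(s[1:,4]<8))
        out.append((c[i][0]+u-w,c[i][1]+v-w,s[i,4]))
    return out
E
python3 - <<'E'
from h import *
names=["grille","xgrille","slots","xslots"]
S=dict(top=[(317,312),(313,201),(366,233),(263,278)],scene=[(332,194),(319,266),(274,237),(375,219)])
loc=np.array([[94,64],[-94,-64],[-94,64],[94,-64]])/1000
for n in S:
    f=dict(np.load(f"/tmp/{n}0.npz")); b=blobs(f,S[n])
    P=np.array([onplane(f,u,v,.0825) for u,v,_ in b])
    c=P[:,:2].mean(0); H=loc.T@(P[:,:2]-c); yaw=np.arctan2(H[0,1]-H[1,0],H[0,0]+H[1,1])
    Rz=np.array([[np.cos(yaw),-np.sin(yaw)],[np.sin(yaw),np.cos(yaw)]])
    fit=loc@Rz.T+c
    print(n,np.round(b,1).tolist(),"c",c.round(4),"yaw",np.degrees(yaw).round(2)); print(fit.round(4),((P[:,:2]-fit)*1000).round(1))
    # depth heights
    for x,y in [(0,-40),(0,0),(-80,0),(80,-20),(0,-110)]:
        q=np.r_[Rz@np.array([x,y])/1000+c,.08]; u,v=map(int,map(round,proj(f,q))); z=f["z_map"][v-2:v+3,u-2:u+3]; z=np.median(z)
        o,d=ray(f,u,v); print((x,y),(o+d*z).round(4))
    vis=cv2.resize(f["color"][180:340,230:410] if n=="top" else f["color"][180:300,255:395],None,fx=4,fy=4,interpolation=cv2.INTER_CUBIC); cv2.imwrite(f"pics/{n}crop.png",cv2.resize(vis,None,fx=.9,fy=.9)[:,:,::-1])
E
```

```text
top [[316.8, 311.8, 36.0], [312.7, 201.0, 33.0], [365.7, 233.4, 34.0], [262.7, 277.8, 35.0]] c [0.5336 0.0097] yaw 142.65
[[ 0.4201  0.0159]
 [ 0.6472  0.0036]
 [ 0.5695 -0.0982]
 [ 0.4977  0.1176]] [[ 0.9 -0.1]
 [-0.4  0. ]
 [-0.5  0.7]
 [ 0.  -0.7]]
(0, -40) [0.558  0.0415 0.0809]
(0, 0) [0.5344 0.0091 0.0808]
(-80, 0) [ 0.5966 -0.0397  0.08  ]
(80, -20) [0.4815 0.0739 0.0805]
(0, -110) [0.6192 0.1033 0.0028]
scene [[331.0, 194.6, 21.0], [318.4, 267.1, 32.0], [274.3, 237.0, 27.0], [374.1, 219.4, 24.0]] c [0.5402 0.0114] yaw 142.62
[[ 0.4267  0.0176]
 [ 0.6538  0.0052]
 [ 0.5761 -0.0965]
 [ 0.5044  0.1193]] [[ 0.5  0.2]
 [-0.7 -0.3]
 [ 0.1  0.9]
 [ 0.1 -0.8]]
(0, -40) [0.5659 0.0427 0.08  ]
(0, 0) [0.5412 0.011  0.0804]
(-80, 0) [ 0.6052 -0.0373  0.0809]
(80, -20) [0.4868 0.0757 0.0795]
(0, -110) [0.5416 0.104  0.0072]
```

View pics/topcrop.png

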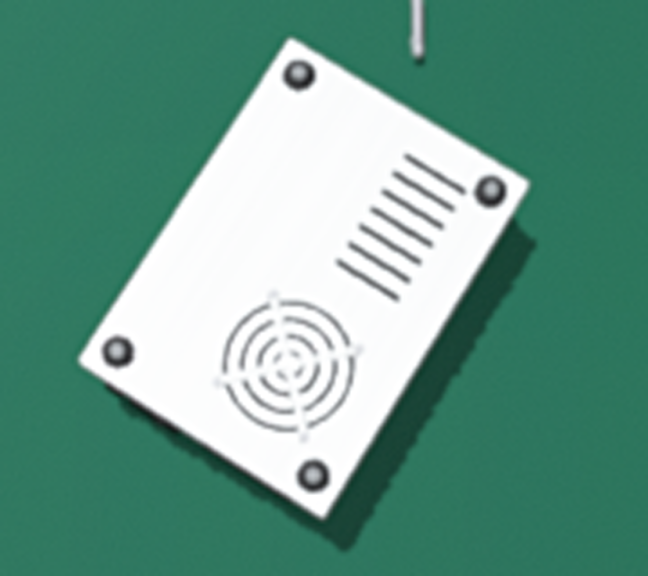

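View pics/scenecrop.png

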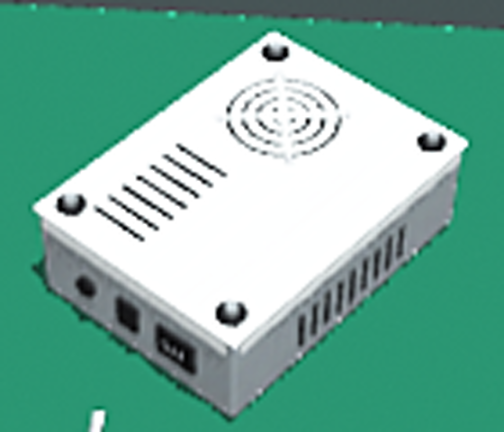

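Emit:
carry_out([
  [[10, 30, 0, 0, 0, 0], [25, 75, 0, 0, 0, 0], [41, 123, 0, 0, 0, 0], [57, 171, 0, 0, 0, 0], [73, 219, 0, 0, 0, 0], [89, 267, 0, 0, 0, 0], [105, 315, 0, 0, 0, 0], [121, 363, 0, 0, 0, 0]],
], jaw=0)

```text
time: 1.1
ee_pos: [0.331, -0.2504, 0.2022]
tcp_rot: [-3.099, -0.513, -0.0]
force: [-0.0, 0.3, 0.7]
grip_width: 0.0002
```

Emit:
carry_out([
  [[16, 48, 0, 0, 0, 0], [32, 96, 0, 0, 0, 0], [48, 144, 0, 0, 0, 0], [64, 192, 0, 0, 0, 0], [78, 235, -10, 0, 0, 0], [89, 265, -25, 0, 0, 0], [91, 268, -40, 0, 0, 0], [91, 268, -50, 0, 0, 0]],
])

```text
time: 2.1
ee_pos: [0.4213, 0.0157, 0.1514]
tcp_rot: [-3.099, -0.515, 0.003]
force: [-0.2, 0.2, 0.1]
grip_width: -0.0002
```

```bash
python3 - <<'E'
from h import *
from station import bot
f=bot.grab_frame("wrist"); cv2.imwrite("pics/w1.png",f["color"][:,:,::-1]); np.savez("/tmp/w1.npz",**f)
s=bot.read_state(); print({k:np.round(v,4) for k,v in s.items()}); print(f["mtx"],f["xyz"],f["orientation"])
E
```

```text
{'time': np.float64(2.15), 'joint_positions': array([-2.3400e-01, -2.6770e-01,  2.1651e+00, -3.0000e-04,  1.2477e+00,
        1.0089e+00]), 'joint_velocities': array([-0.0137, -0.0156, -0.0054,  0.0027,  0.0414,  0.0031]), 'joint_efforts': array([ 7.75600e-01, -2.20357e+01, -3.42219e+01,  4.14000e-02,
       -1.18300e-01,  9.00000e-04]), 'ee_pos': array([0.4205, 0.0154, 0.1503]), 'tcp_rot': array([-3.0983, -0.5128,  0.0053]), 'force': array([-0.85  , -0.4714, -0.3726]), 'ft_torque': array([0.0044, 0.0123, 0.0447]), 'grip_width': np.float64(0.0)}
[[371.64829954   0.         317.920174  ]
 [  0.         371.64829954 240.836645  ]
 [  0.           0.           1.        ]] [0.4839364  0.03832167 0.32297667] [ 2.37338023 -1.69774227 -0.22752933]
```

View pics/w1.png

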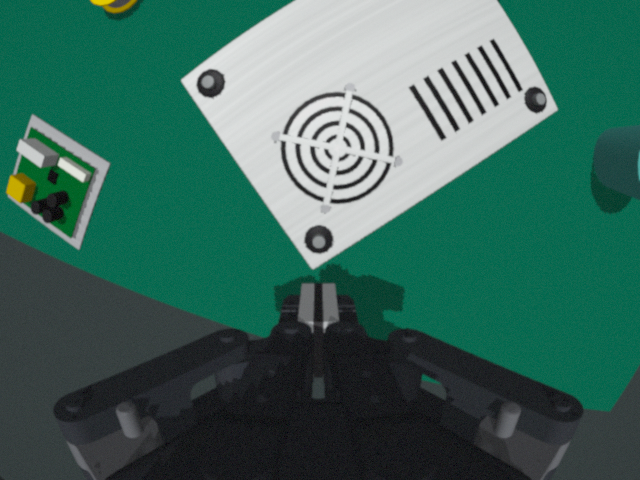

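```bash
cat >> h.py <<'E'
def fray(f,u,v):
    K=f["mtx"];a,b=u-K[0,2],v-K[1,2];r=np.hypot(a,b);t=r/K[0,0]
    d=np.array([np.sin(t)*a/r,np.sin(t)*b/r,np.cos(t)]); return f["xyz"],R.from_rotvec(f["orientation"]).as_matrix()@d
def fplane(f,u,v,z):
    o,d=fray(f,u,v); return o+d*(z-o[2])/d[2]
def fproj(f,p):
    q=R.from_rotvec(f["orientation"]).as_matrix().T@(np.asarray(p)-f["xyz"]);h=np.hypot(q[0],q[1]);t=np.arctan2(h,q[2]);K=f["mtx"]
    return K[0,2]+K[0,0]*t*q[0]/h,K[1,2]+K[0,0]*t*q[1]/h
def collar(f,u,v,w=20,thr=110):
    g=cv2.cvtColor(f["color"],cv2.COLOR_RGB2GRAY);p=g[v-w:v+w+1,u-w:u+w+1]
    n,l,s,c=cv2.connectedComponentsWithStats((p<thr).astype(np.uint8))
    i=1+np.argmin(np.hypot(*(c[1:]-w).T)+1e3*(s[1:,4]<30))
    cs,_=cv2.findContours((l==i).astype(np.uint8),cv2.RETR_EXTERNAL,cv2.CHAIN_APPROX_NONE)
    e=cv2.fitEllipse(max(cs,key=len)); return e[0][0]+u-w,e[0][1]+v-w,e[1]
E
python3 - <<'E'
from h import *
f=dict(np.load("/tmp/w1.npz"))
loc=np.array([[94,64],[-94,64],[94,-64]])/1000
b=[collar(f,*s) for s in [(318,239),(535,99),(210,83)]]; print(b)
P=np.array([fplane(f,x[0],x[1],.082)[:2] for x in b]); print(P.round(4))
from numpy.linalg import norm
print(norm(P[0]-P[1]),norm(P[0]-P[2]),"tcp px",fproj(f,[.4205,.0154,.1503]))
L=loc-loc.mean(0);Q=P-P.mean(0);H=L.T@Q;yaw=np.arctan2(H[0,1]-H[1,0],H[0,0]+H[1,1]);Rz=np.array([[np.cos(yaw),-np.sin(yaw)],[np.sin(yaw),np.cos(yaw)]])
c=P.mean(0)-Rz@loc.mean(0); print(np.degrees(yaw),c,(Rz@np.array([[94,64],[-94,-64],[-94,64],[94,-64]]).T/1000).T+c)
g=f["color"][60:320,180:580]; cv2.imwrite("pics/w1c.png",cv2.resize(g[140:,60:220],None,fx=4.5,fy=4.5,interpolation=cv2.INTER_CUBIC)[:,:,::-1])
E
```

```text
[(318.36569023132324, 239.03913688659668, (26.224660873413086, 26.896224975585938)), (534.6627388000488, 99.44315338134766, (19.581647872924805, 24.55620574951172)), (210.44853401184082, 83.02896690368652, (25.379236221313477, 27.193790435791016))]
[[ 0.4233  0.0176]
 [ 0.5716 -0.0957]
 [ 0.5006  0.1187]]
0.18670438372157067 0.12731865873253845 tcp px (np.float64(320.7256364126404), np.float64(280.74768524262026))
142.59912931957942 [0.53635441 0.01143077] [[ 0.42280747  0.01768329]
 [ 0.64990134  0.00517825]
 [ 0.57215569 -0.09650564]
 [ 0.50055312  0.11936718]]
```

View pics/w1c.png

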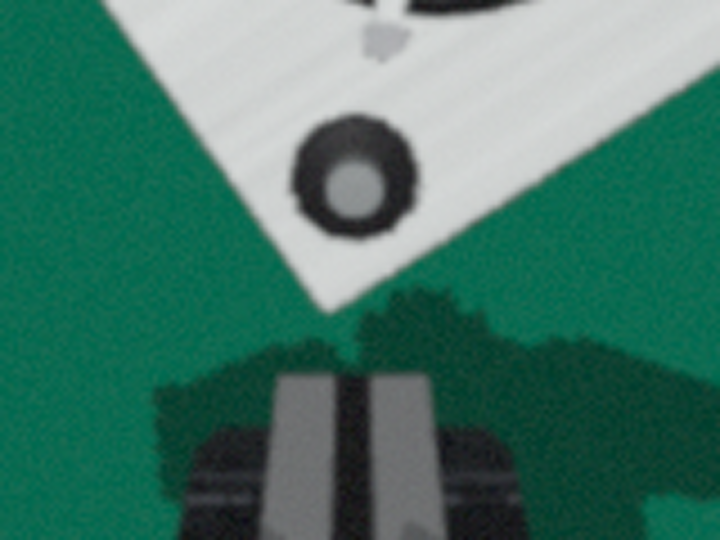

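```bash
python3 - <<'E'
from h import *
f=dict(np.load("/tmp/w1.npz")); Rt=R.from_rotvec([-3.0983,-.5128,.0053]).as_matrix(); T=np.array([.4205,.0154,.1503])
Rc=R.from_rotvec(f["orientation"]).as_matrix()
for v in [279,282,284,286,290,295,300,308]:
  row=[]
  for u in [290,305,311,318,325,332,348]:
    z=f["z_map"][v,u]; o,d=fray(f,u,v); dc=(Rc.T@d)[2]; p=o+d*z/dc; row.append(tuple(((Rt.T@(p-T))*1000).round(0).astype(int).tolist()))
  print(v,row)
E
```

```text
279 [(-56, -27, 148), (-56, -13, 149), (-55, -8, 147), (-55, -1, 147), (-55, 5, 147), (-56, 12, 148), (-56, 27, 150)]
282 [(-58, -27, 148), (-59, -13, 149), (-59, -8, 148), (-59, -1, 149), (-58, 5, 147), (-58, 12, 148), (-59, 27, 149)]
284 [(-61, -27, 148), (12, -7, -35), (12, -4, -36), (12, -1, -35), (12, 1, -35), (13, 4, -37), (-61, 27, 148)]
286 [(-63, -27, 149), (12, -6, -38), (13, -4, -38), (12, -1, -37), (12, 1, -37), (12, 4, -37), (-62, 27, 147)]
290 [(-67, -27, 148), (12, -6, -41), (13, -4, -43), (13, -1, -42), (13, 1, -43), (13, 4, -42), (-67, 27, 149)]
295 [(8, -13, -37), (12, -6, -46), (12, -4, -46), (13, -1, -47), (12, 1, -46), (12, 4, -47), (-72, 27, 149)]
300 [(8, -12, -42), (13, -6, -52), (12, -4, -51), (12, -1, -51), (12, 1, -50), (12, 4, -51), (8, 10, -42)]
308 [(8, -12, -49), (13, -6, -58), (12, -4, -58), (12, -1, -57), (13, 1, -58), (13, 3, -58), (9, 10, -50)]
```

```bash
python3 - <<'E'
from h import *
from station import bot
s=bot.read_state();T=s["ee_pos"];print(T)
f=bot.grab_frame("scene");np.savez("/tmp/s1.npz",**f)
u,v=proj(f,T);print(u,v)
u,v=int(u),int(v)
c=f["color"][v-110:v+50,u-90:u+90].copy()
c=cv2.resize(c,None,fx=3.5,fy=3.5,interpolation=cv2.INTER_CUBIC);cv2.drawMarker(c,(int(90*3.5),int(110*3.5)),(255,0,0),0,12,1)
cv2.imwrite("pics/s1.png",c[:,:,::-1])
for dv in range(-40,6,3):
  row=[]
  for du in (-6,-3,0,3,6):
    z=f["z_map"][v+dv,u+du];o,d=ray(f,u+du,v+dv);row.append(((o+d*z)*1000).round(0).astype(int).tolist())
  print(dv,row)
E
```

```text
[0.42049495 0.01543787 0.15025915]
330.7747617140782 169.78385845875255
-40 [[437, 0, 266], [443, 6, 270], [439, 12, 268], [431, 18, 264], [429, 24, 262]]
-37 [[437, 0, 259], [440, 6, 261], [438, 12, 260], [438, 18, 261], [431, 24, 256]]
-34 [[77, -21, 18], [430, 6, 248], [435, 12, 251], [437, 19, 253], [425, 24, 246]]
-31 [[421, -1, 234], [431, 6, 241], [440, 13, 247], [438, 19, 246], [427, 25, 239]]
-28 [[434, 0, 235], [430, 6, 233], [434, 13, 236], [432, 19, 235], [429, 25, 233]]
-25 [[437, 0, 230], [433, 6, 228], [435, 13, 229], [434, 19, 228], [429, 25, 226]]
-22 [[118, -18, 3], [432, 6, 219], [432, 13, 219], [426, 19, 216], [428, 26, 218]]
-19 [[126, -17, -2], [426, 6, 207], [429, 13, 209], [431, 19, 212], [429, 26, 210]]
-16 [[143, -16, -1], [428, 6, 201], [429, 13, 202], [431, 20, 204], [429, 26, 202]]
-13 [[158, -15, -1], [430, 7, 194], [428, 13, 194], [431, 20, 196], [430, 26, 196]]
-10 [[168, -14, -4], [173, -6, 0], [429, 13, 186], [429, 20, 187], [428, 27, 186]]
-7 [[194, -13, 4], [190, -4, 2], [188, 4, 1], [187, 13, 1], [184, 21, -1]]
-4 [[204, -12, 1], [201, -4, 0], [201, 5, 0], [203, 13, 2], [198, 22, -1]]
-1 [[218, -11, 1], [213, -3, -2], [215, 6, 0], [214, 14, -1], [212, 22, -1]]
2 [[229, -10, -1], [232, -2, 2], [229, 6, 0], [228, 15, 0], [229, 23, 1]]
5 [[246, -9, 2], [246, -1, 3], [242, 7, 0], [243, 15, 1], [241, 24, 0]]
```

View pics/s1.png

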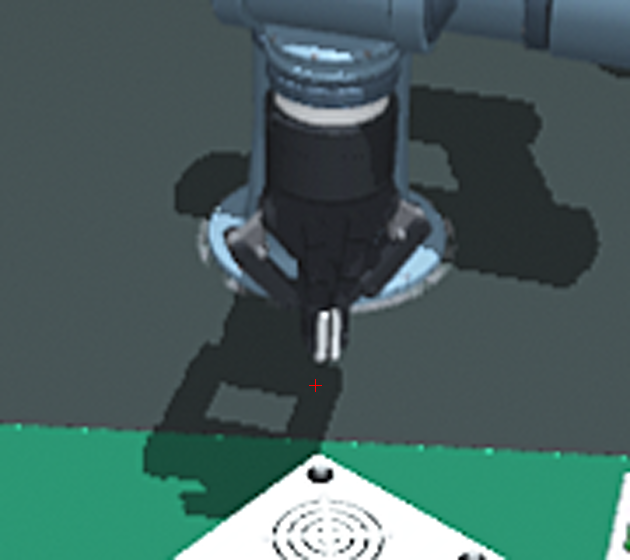

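Emit:
carry_out([
  [[1, 1, -15, 0, 0, 0], [1, 1, -30, 0, 0, 0], [1, 1, -40, 0, 0, 0], [1, 1, -46, 0, 0, 0], [1, 1, -46, 0, 0, 0]],
])

```text
time: 2.82
ee_pos: [0.4226, 0.0168, 0.1062]
tcp_rot: [-3.099, -0.514, 0.001]
force: [-0.4, -1.1, 1.2]
grip_width: -0.0001
```

```bash
cat > look.py <<'E'
import sys
from h import *
from station import bot
tag=sys.argv[1]
s=bot.read_state();T=s["ee_pos"];print({k:np.round(s[k],4) for k in("time","ee_pos","tcp_rot","force","grip_width")})
f=bot.grab_frame("scene");u,v=map(int,proj(f,T));w=bot.grab_frame("wrist")
a=cv2.resize(f["color"][max(v-60,0):v+30,u-45:u+45],(540,540),interpolation=cv2.INTER_CUBIC)
cv2.imwrite(f"pics/{tag}s.png",a[:,:,::-1]);np.savez(f"/tmp/{tag}w.npz",**w)
cv2.imwrite(f"pics/{tag}w.png",cv2.resize(w["color"][180:330,220:420],(800,600),interpolation=cv2.INTER_CUBIC)[:,:,::-1])
E
python3 look.py a
```

```text
{'time': np.float64(2.825), 'ee_pos': array([0.4226, 0.0168, 0.1062]), 'tcp_rot': array([-3.0989e+00, -5.1400e-01,  1.2000e-03]), 'force': array([-0.442 , -1.0729,  1.2249]), 'grip_width': np.float64(-0.0001)}
```

View pics/as.png

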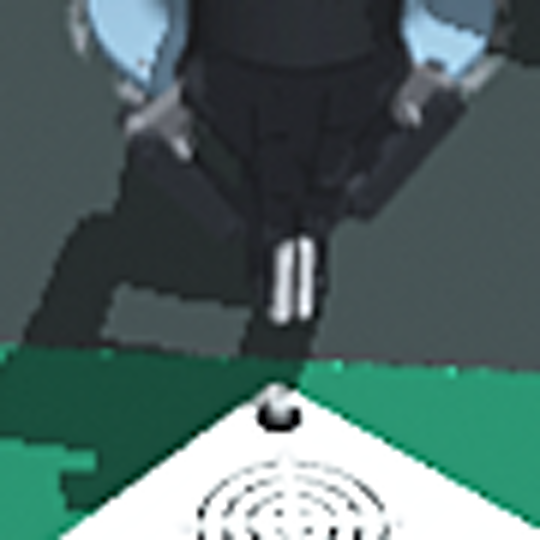

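View pics/aw.png

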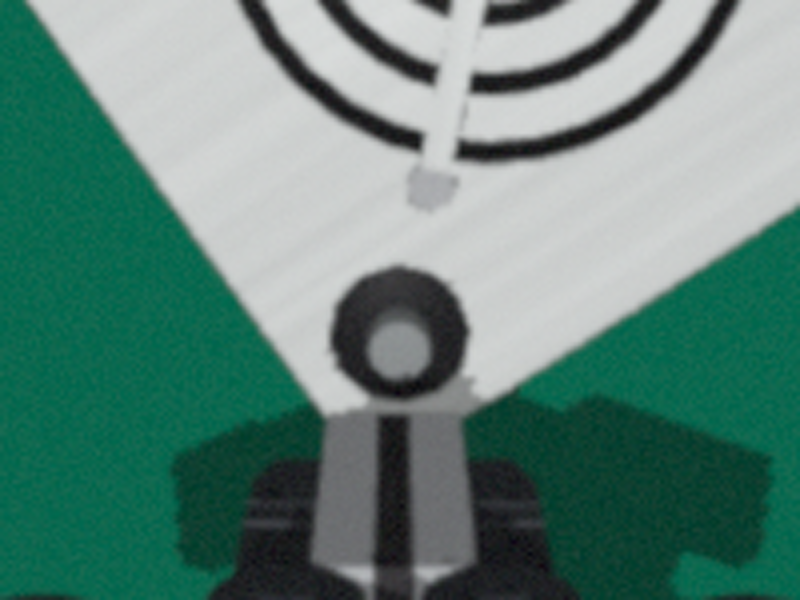

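Emit:
carry_out([
  [[0, 0, -5, 0, 0, 0], [0, 0, -10, 0, 0, 0], [0, 0, -13, 0, 0, 0], [0, 0, -14.5, 0, 0, 0], [0, 0, -16, 0, 0, 0], [0, 0, -17, 0, 0, 0], [0, 0, -18, 0, 0, 0]],
])

```text
time: 3.8
ee_pos: [0.423, 0.0168, 0.0886]
tcp_rot: [3.099, 0.514, 0.0]
force: [-0.9, 0.2, 1.2]
grip_width: -0.0003
```

```bash
python3 look.py b
```

```text
{'time': np.float64(3.8), 'ee_pos': array([0.423 , 0.0168, 0.0886]), 'tcp_rot': array([3.0992e+00, 5.1410e-01, 2.0000e-04]), 'force': array([-0.9171,  0.181 ,  1.247 ]), 'grip_width': np.float64(-0.0003)}
```

View pics/bs.png

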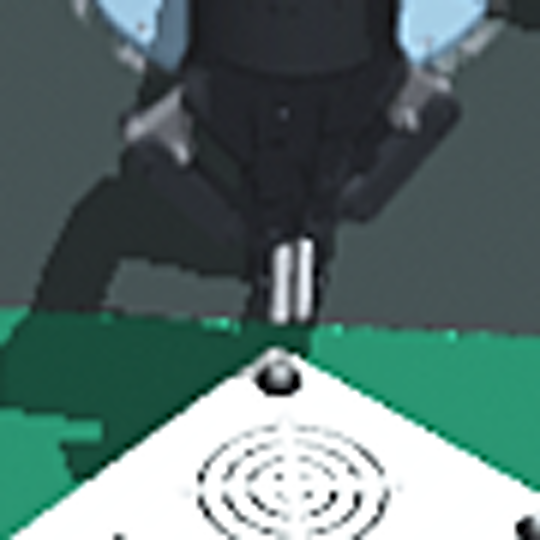

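View pics/bw.png

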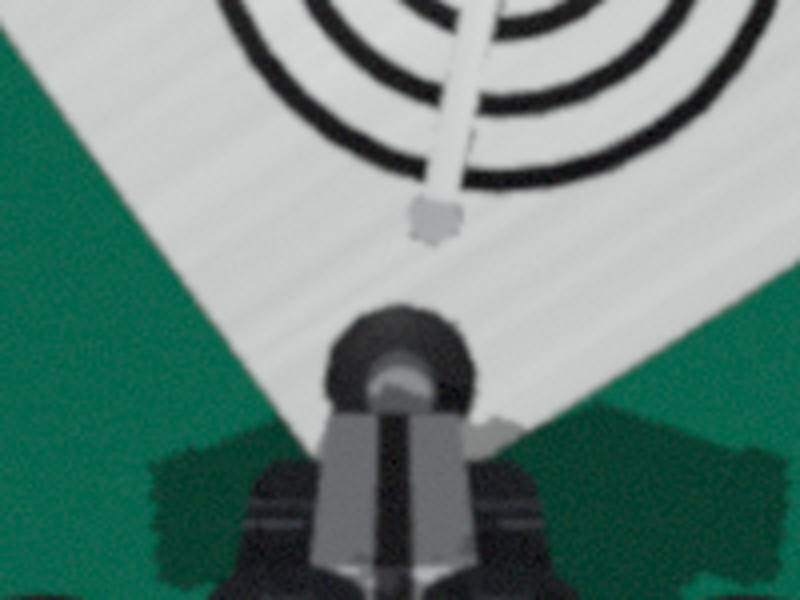

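Emit:
carry_out([
  [[0, 0, -6, 0, 0, 0], [0, 0, -12, 0, 0, 0], [0, 0, -17, 0, 0, 0], [0, 0, -20, 0, 0, 0], [0, 0, -22, 0, 0, 0], [0, 0, -22, 0, 0, 0]],
])

```text
time: 4.65
ee_pos: [0.4229, 0.0168, 0.0665]
tcp_rot: [-3.099, -0.514, 0.0]
force: [0.9, 0.1, -0.0]
grip_width: -0.0002
```

```bash
python3 look.py c; python3 - <<'E'
from h import *
f=dict(np.load("/tmp/s1.npz"))
print(proj(f,[.423,.0168,.12]),proj(f,[.423,.0168,.089]),proj(f,[.43,.0168,.1]))
E
```

```text
{'time': np.float64(4.65), 'ee_pos': array([0.4229, 0.0168, 0.0665]), 'tcp_rot': array([-3.0991e+00, -5.1400e-01,  2.0000e-04]), 'force': array([ 0.9316,  0.1309, -0.0489]), 'grip_width': np.float64(-0.0002)}
(np.float64(330.99812796044597), np.float64(181.00958670519097)) (np.float64(330.6859091872034), np.float64(191.34682174031715)) (np.float64(330.6313163128068), np.float64(189.6446599917747))
```

View pics/cs.png

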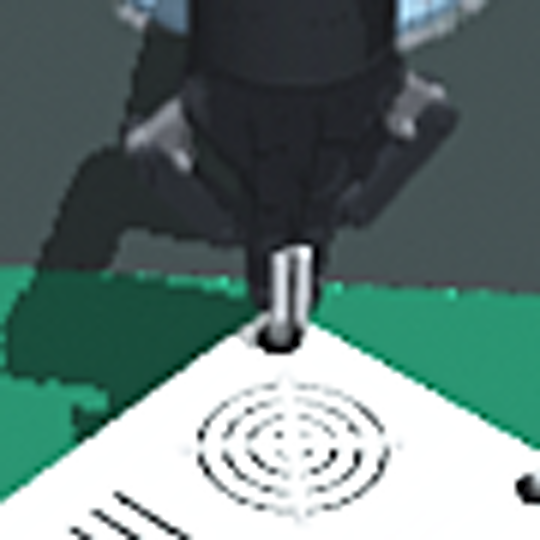

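View pics/cw.png

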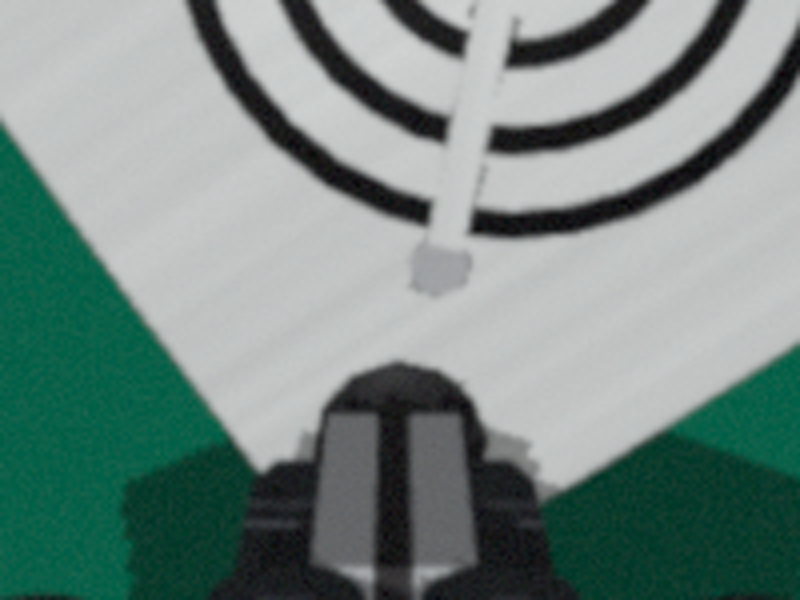

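Emit:
carry_out([
  [[0, 0, -1, 0, 0, 0], [0, 0, -2, 0, 0, 0], [0, 0, -3, 0, 0, 0], [0, 0, -4, 0, 0, 0], [0, 0, -5, 0, 0, 0], [0, 0, -6, 0, 0, 0], [0, 0, -6, 0, 0, 0]],
])

```text
time: 5.62
ee_pos: [0.4228, 0.0168, 0.0605]
tcp_rot: [-3.099, -0.514, 0.0]
force: [0.3, 0.0, 0.4]
grip_width: -0.0003
```

Emit:
carry_out([
  [[0, 0, -1, 0, 0, 0], [0, 0, -2, 0, 0, 0], [0, 0, -2, 0, 0, 0]],
])

```text
time: 6.0
ee_pos: [0.423, 0.0168, 0.0588]
tcp_rot: [3.099, 0.514, 0.0]
force: [-1.1, 0.2, 2.9]
grip_width: -0.0003
```

Emit:
carry_out([
  [[0, 0, -1, 0, 0, 0], [0, 0, -1.5, 0, 0, 0]],
])

```text
time: 6.25
ee_pos: [0.423, 0.0168, 0.0572]
tcp_rot: [3.099, 0.514, 0.0]
force: [-1.3, 0.6, 3.8]
grip_width: -0.0001
```

Emit:
carry_out([
  [[0, 0, -1, 0, 0, 0], [0, 0, -1.5, 0, 0, 0]],
])

```text
time: 6.5
ee_pos: [0.423, 0.0168, 0.0556]
tcp_rot: [3.099, 0.514, 0.0]
force: [-0.9, 0.3, 3.6]
grip_width: -0.0
```

Emit:
carry_out([
  [[0, 0, -0.6, 0, 0, 0], [0, 0, -0.6, 0, 0, 0]],
])

```text
time: 6.75
ee_pos: [0.423, 0.0168, 0.055]
tcp_rot: [3.099, 0.514, 0.0]
force: [-0.9, -0.3, 3.7]
grip_width: 0.0005
```

Emit:
carry_out([
  [[0, 0, -0.5, 0, 0, 0], [0, 0, -0.5, 0, 0, 0]],
])

```text
time: 7.0
ee_pos: [0.423, 0.0168, 0.0545]
tcp_rot: [3.099, 0.514, 0.0]
force: [-0.8, 0.2, 3.5]
grip_width: -0.0001
```

Emit:
carry_out([
  [[0, 0, -0.5, 0, 0, 0], [0, 0, -0.5, 0, 0, 0]],
])

```text
time: 7.25
ee_pos: [0.4231, 0.0168, 0.0543]
tcp_rot: [3.099, 0.514, 0.0]
force: [-1.9, -0.1, 6.1]
grip_width: 0.0001
```

Emit:
carry_out([
  [[0, 0, -0.5, 0, 0, 0], [0, 0, -0.5, 0, 0, 0]],
])

```text
time: 7.5
ee_pos: [0.4231, 0.0167, 0.0543]
tcp_rot: [3.099, 0.514, -0.001]
force: [-3.2, 0.1, 10.3]
grip_width: -0.0
```

Emit:
carry_out([
  [[0, 0, 5, 0, 0, 0], [0, 0, 25, 0, 0, 0], [15, -1, 40, 0, 0, 0], [60, -3, 45, 0, 0, 0], [110, -6, 45, 0, 0, 0], [160, -9, 45, 0, 0, 0], [205, -11, 45, 0, 0, 0], [227, -12, 45, 0, 0, 0]],
])

```text
time: 8.5
ee_pos: [0.6513, 0.0047, 0.0975]
tcp_rot: [-3.099, -0.514, 0.001]
force: [-1.1, -0.2, 0.0]
grip_width: -0.0
```

Emit:
carry_out([
  [[0, 0, 0, 0, 0, 0]],
])

```text
time: 8.62
ee_pos: [0.6503, 0.0047, 0.0975]
tcp_rot: [-3.099, -0.514, 0.002]
force: [-0.1, -0.6, -0.5]
grip_width: 0.0
```

```bash
cat > look2.py <<'E'
import sys
from h import *
from station import bot
tag=sys.argv[1]
s=bot.read_state();print({k:np.round(s[k],4) for k in("time","ee_pos","tcp_rot","force")})
w=bot.grab_frame("wrist");np.savez(f"/tmp/{tag}w.npz",**w)
cv2.imwrite(f"pics/{tag}w.png",w["color"][:,:,::-1])
f=bot.grab_frame("scene");cv2.imwrite(f"pics/{tag}s.png",cv2.resize(f["color"][130:310,220:420],(800,720),interpolation=cv2.INTER_CUBIC)[:600,:,::-1])
E
python3 look2.py d
```

```text
{'time': np.float64(8.625), 'ee_pos': array([0.6503, 0.0047, 0.0975]), 'tcp_rot': array([-3.0989e+00, -5.1410e-01,  1.5000e-03]), 'force': array([-0.1105, -0.6423, -0.4737])}
```

View pics/dw.png

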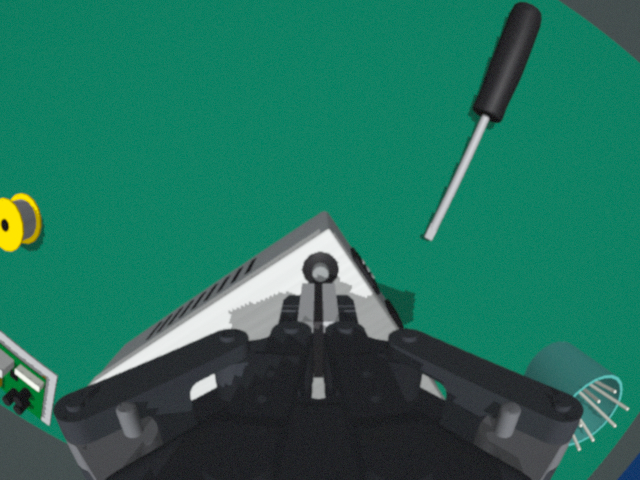

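View pics/ds.png

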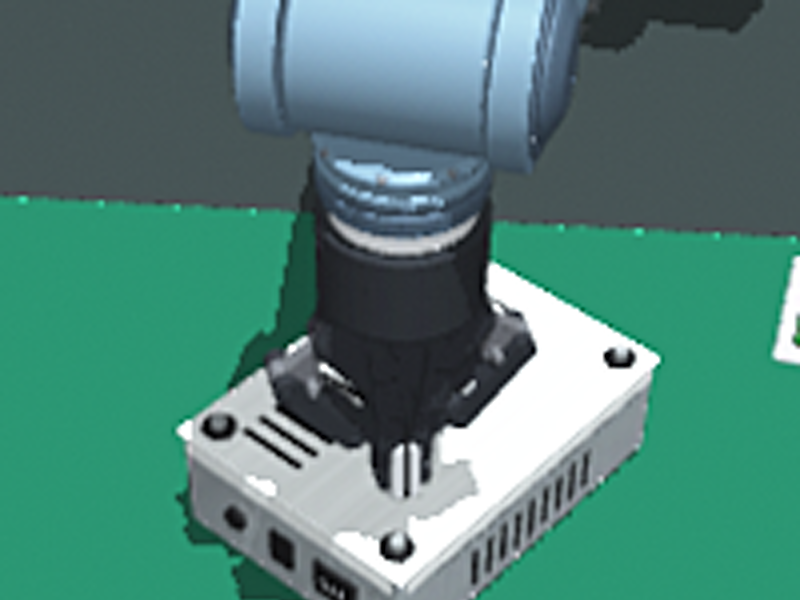

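```bash
python3 - <<'E'
from h import *
f=dict(np.load("/tmp/dw.npz"))
g=cv2.cvtColor(f["color"],cv2.COLOR_RGB2GRAY)[250:284,298:342]; 
# collar outline, upper part (circle fit)
u,v,e=collar(f,320,266,18); print(u,v,e)
p=f["color"][255:284,305:336].astype(int)
m=((p.min(2)>85)&(p.max(2)<175)).astype(np.uint8);n,l,s,c=cv2.connectedComponentsWithStats(m);print([(s[i,4],(c[i]+[305,255]).round(1)) for i in range(1,n) if s[i,4]>8])
print(fplane(f,320.3,271,.088),fplane(f,u,v,.082))
cv2.imwrite("pics/dwc.png",cv2.resize(f["color"][245:295,290:350],(720,600),interpolation=cv2.INTER_CUBIC)[:,:,::-1])
E
```

```text
320.18095779418945 268.8733959197998 (31.688142776489258, 34.43994140625)
[(np.int32(10), array([307.8, 257.2])), (np.int32(10), array([332.9, 257.5])), (np.int32(220), array([319.9, 272. ])), (np.int32(14), array([308.3, 281.4])), (np.int32(23), array([331.2, 282.1]))]
[0.65145153 0.00534012 0.088     ] [0.6505409  0.00506268 0.082     ]
```

View pics/dwc.png

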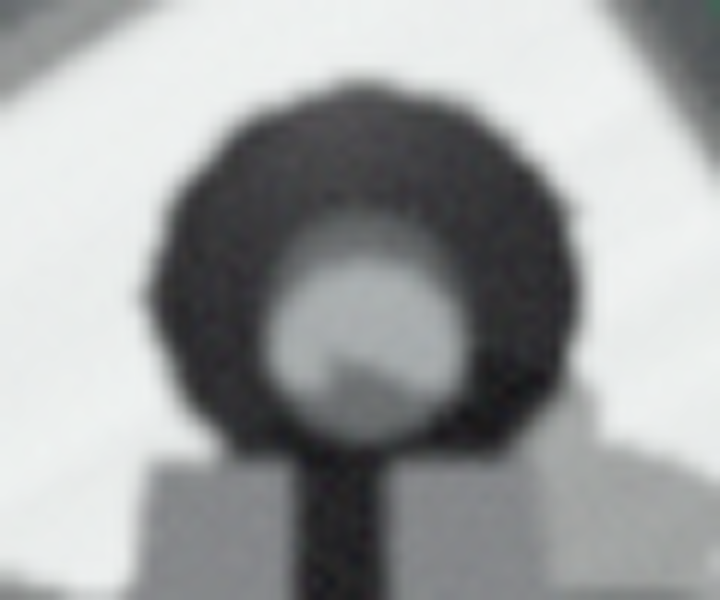

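Emit:
carry_out([
  [[0, 0, -8, 0, 0, 0], [0, 0, -18, 0, 0, 0], [0, 0, -28, 0, 0, 0], [0, 0, -34, 0, 0, 0], [0, 0, -36, 0, 0, 0], [0, 0, -37, 0, 0, 0], [0, 0, -38, 0, 0, 0], [0, 0, -39, 0, 0, 0]],
])

```text
time: 9.72
ee_pos: [0.6501, 0.0048, 0.0598]
tcp_rot: [3.099, 0.514, 0.001]
force: [-0.3, -0.4, 0.2]
grip_width: 0.0001
```

Emit:
carry_out([
  [[0, 0, -1, 0, 0, 0], [0, 0, -2, 0, 0, 0], [0, 0, -2.5, 0, 0, 0], [0, 0, -2.5, 0, 0, 0]],
])

```text
time: 10.22
ee_pos: [0.6502, 0.0048, 0.0573]
tcp_rot: [3.099, 0.514, 0.001]
force: [-0.6, -0.1, 4.3]
grip_width: -0.0001
```

Emit:
carry_out([
  [[0, 0, -1, 0, 0, 0], [0, 0, -2, 0, 0, 0], [0, 0, -2.5, 0, 0, 0], [0, 0, -2.5, 0, 0, 0]],
])

```text
time: 10.72
ee_pos: [0.6501, 0.0048, 0.0545]
tcp_rot: [3.099, 0.514, 0.001]
force: [0.5, 0.4, 2.6]
grip_width: -0.0001
```

Emit:
carry_out([
  [[0, 0, -0.5, 0, 0, 0], [0, 0, -0.8, 0, 0, 0], [0, 0, -0.8, 0, 0, 0]],
])

```text
time: 11.1
ee_pos: [0.6502, 0.0048, 0.0544]
tcp_rot: [3.099, 0.514, 0.001]
force: [-1.1, 0.2, 7.3]
grip_width: -0.0001
```

Emit:
carry_out([
  [[0, 0, -0.5, 0, 0, 0], [0, 0, -0.5, 0, 0, 0]],
])

```text
time: 11.35
ee_pos: [0.6502, 0.0048, 0.0543]
tcp_rot: [3.099, 0.514, 0.001]
force: [-2.2, 1.0, 8.9]
grip_width: -0.0002
```

Emit:
carry_out([
  [[0, 0, 5, 0, 0, 0], [0, 0, 25, 0, 0, 0], [-10, -10, 40, 0, 0, 0], [-30, -40, 45, 0, 0, 0], [-55, -72, 45, 0, 0, 0], [-72, -95, 45, 0, 0, 0], [-78, -102, 45, 0, 0, 0], [-78, -102, 45, 0, 0, 0]],
])

```text
time: 12.35
ee_pos: [0.5721, -0.0972, 0.0987]
tcp_rot: [3.099, 0.513, 0.001]
force: [0.2, -1.1, 0.0]
grip_width: -0.0001
```

```bash
python3 look2.py e; python3 - <<'E'
from h import *
f=dict(np.load("/tmp/ew.npz"))
u,v,e=collar(f,320,266,18); print(u,v,e,fplane(f,u,v,.082))
cv2.imwrite("pics/ewc.png",cv2.resize(f["color"][190:340,220:420],(800,600),interpolation=cv2.INTER_CUBIC)[:,:,::-1])
E
```

```text
{'time': np.float64(12.35), 'ee_pos': array([ 0.5721, -0.0972,  0.0987]), 'tcp_rot': array([3.0994e+00, 5.1320e-01, 1.0000e-03]), 'force': array([ 0.1624, -1.1337,  0.0174])}
319.9511966705322 267.9305934906006 (33.837833404541016, 34.85911560058594) [ 0.57248039 -0.09672148  0.082     ]
```

View pics/ewc.png

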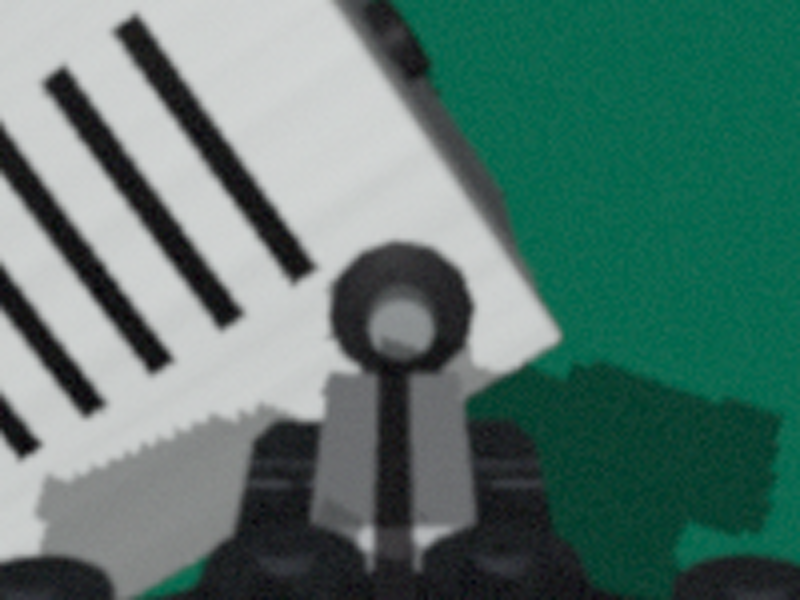

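View pics/es.png

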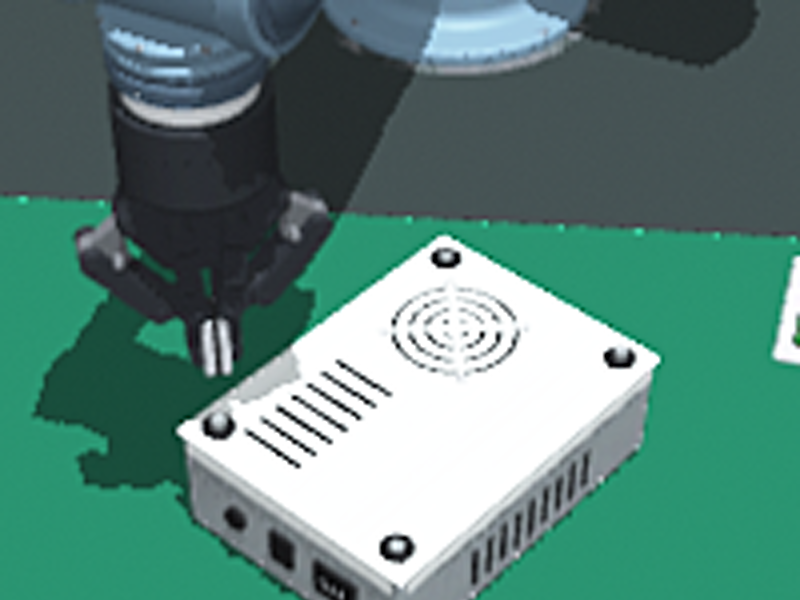

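Emit:
carry_out([
  [[0, 0, -8, 0, 0, 0], [0, 0, -18, 0, 0, 0], [0, 0, -28, 0, 0, 0], [0, 0, -35, 0, 0, 0], [0, 0, -38, 0, 0, 0], [0, 0, -39, 0, 0, 0], [0, 0, -40, 0, 0, 0]],
])

```text
time: 13.32
ee_pos: [0.572, -0.0972, 0.0588]
tcp_rot: [3.099, 0.514, 0.0]
force: [-2.6, 1.1, 4.6]
grip_width: -0.0
```

Emit:
carry_out([
  [[0, 0, -1, 0, 0, 0], [0, 0, -2, 0, 0, 0], [0, 0, -3, 0, 0, 0], [0, 0, -3, 0, 0, 0]],
])

```text
time: 13.82
ee_pos: [0.572, -0.0972, 0.0552]
tcp_rot: [3.099, 0.514, 0.0]
force: [-2.4, -0.6, 4.4]
grip_width: 0.0
```

Emit:
carry_out([
  [[0, 0, -0.8, 0, 0, 0], [0, 0, -1.5, 0, 0, 0], [0, 0, -1.5, 0, 0, 0]],
])

```text
time: 14.2
ee_pos: [0.572, -0.0972, 0.0543]
tcp_rot: [3.099, 0.514, -0.0]
force: [-3.9, 0.8, 7.0]
grip_width: 0.0002
```

Next, a small confirming press, then over to the last pin (shift −71.5, +216; the route crosses the cover, high above it).

Emit:
carry_out([
  [[0, 0, -0.4, 0, 0, 0], [0, 0, -0.4, 0, 0, 0]],
])

```text
time: 14.45
ee_pos: [0.5721, -0.0973, 0.0543]
tcp_rot: [3.099, 0.514, -0.0]
force: [-5.0, 1.8, 9.6]
grip_width: -0.0001
```

Emit:
carry_out([
  [[0, 0, 5, 0, 0, 0], [0, 0, 25, 0, 0, 0], [-4, 12, 40, 0, 0, 0], [-18, 54, 45, 0, 0, 0], [-35, 106, 45, 0, 0, 0], [-52, 157, 45, 0, 0, 0], [-67, 202, 45, 0, 0, 0], [-71, 216, 45, 0, 0, 0]],
])

```text
time: 15.45
ee_pos: [0.4999, 0.1213, 0.0991]
tcp_rot: [-3.098, -0.519, -0.002]
force: [1.1, -0.1, 0.1]
grip_width: 0.0001
```

Emit:
carry_out([
  [[0, 0, 0, 0, 0, 0]],
])

```text
time: 15.58
ee_pos: [0.501, 0.1195, 0.099]
tcp_rot: [3.098, 0.517, 0.002]
force: [0.6, 0.1, -0.8]
grip_width: 0.0001
```

```bash
python3 look2.py g; python3 - <<'E'
from h import *
f=dict(np.load("/tmp/gw.npz"))
u,v,e=collar(f,320,266,18); print(u,v,e,fplane(f,u,v,.082))
cv2.imwrite("pics/gwc.png",cv2.resize(f["color"][190:340,220:420],(800,600),interpolation=cv2.INTER_CUBIC)[:,:,::-1])
E
```

```text
{'time': np.float64(15.575), 'ee_pos': array([0.501 , 0.1195, 0.099 ]), 'tcp_rot': array([3.0984e+00, 5.1690e-01, 1.9000e-03]), 'force': array([ 0.6024,  0.0631, -0.8115])}
320.9687843322754 268.81517791748047 (33.04921340942383, 34.45992660522461) [0.50099815 0.11921105 0.082     ]
```

View pics/gwc.png

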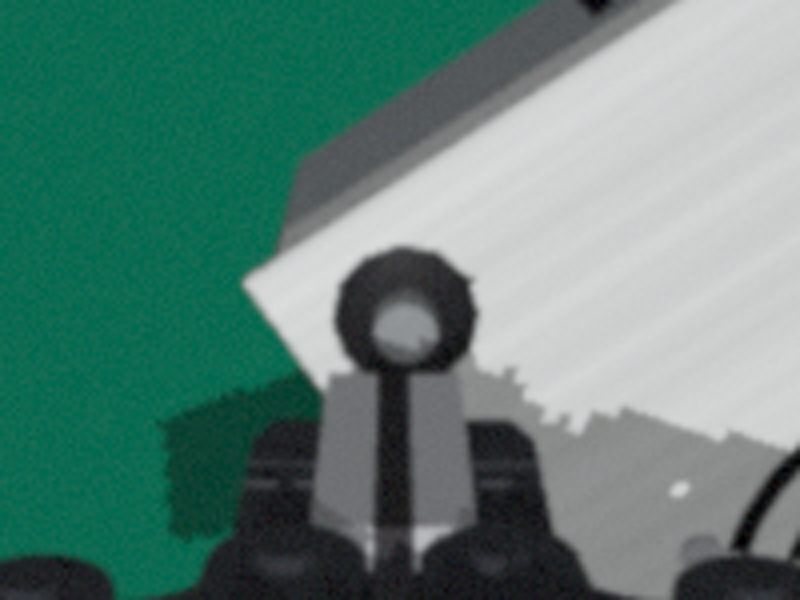

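Emit:
carry_out([
  [[0, -1, -8, 0, 0, 0], [0, -1, -18, 0, 0, 0], [0, -1, -28, 0, 0, 0], [0, -1, -35, 0, 0, 0], [0, -1, -38, 0, 0, 0], [0, -1, -39, 0, 0, 0], [0, -1, -40, 0, 0, 0]],
])

```text
time: 16.55
ee_pos: [0.501, 0.1178, 0.0588]
tcp_rot: [3.099, 0.514, -0.0]
force: [-2.3, -0.6, 4.6]
grip_width: 0.0003
```

Emit:
carry_out([
  [[0, 0, -1, 0, 0, 0], [0, 0, -2, 0, 0, 0], [0, 0, -3, 0, 0, 0], [0, 0, -3, 0, 0, 0]],
])

```text
time: 17.05
ee_pos: [0.501, 0.1179, 0.0553]
tcp_rot: [-3.099, -0.514, -0.0]
force: [-1.3, -0.7, 3.6]
grip_width: -0.0
```

Emit:
carry_out([
  [[0, 0, -0.8, 0, 0, 0], [0, 0, -1.5, 0, 0, 0], [0, 0, -1.5, 0, 0, 0]],
])

```text
time: 17.42
ee_pos: [0.501, 0.1178, 0.0543]
tcp_rot: [-3.099, -0.514, 0.0]
force: [-4.2, -0.7, 7.7]
grip_width: -0.0
```

Then a confirming press, retreat straight up, and away toward the robot's right-hand side for an unobstructed look.

Emit:
carry_out([
  [[0, 0, -0.4, 0, 0, 0], [0, 0, -0.4, 0, 0, 0]],
])

```text
time: 17.68
ee_pos: [0.501, 0.1178, 0.0542]
tcp_rot: [3.099, 0.514, -0.001]
force: [-5.3, -0.0, 10.3]
grip_width: 0.0
```

Emit:
carry_out([
  [[0, 0, 5, 0, 0, 0], [0, 0, 25, 0, 0, 0], [0, 0, 60, 0, 0, 0], [0, 0, 100, 0, 0, 0], [-10, 0, 130, 0, 0, 0], [-40, 30, 150, 0, 0, 0], [-70, 60, 150, 0, 0, 0], [-80, 70, 150, 0, 0, 0]],
])

```text
time: 18.68
ee_pos: [0.4199, 0.1888, 0.2033]
tcp_rot: [3.099, 0.517, 0.001]
force: [0.4, -0.6, 0.4]
grip_width: 0.0001
```

```bash
python3 look2.py z; python3 - <<'E'
from h import *
from station import bot
f=bot.grab_frame("top");cv2.imwrite("pics/topz.png",f["color"][:,:,::-1])
f0=dict(np.load("/tmp/top0.npz"))
S=[(317,312),(313,201),(366,233),(263,278)]
print(np.round(blobs(f0,S),1).tolist());print(np.round(blobs(f,S),1).tolist())
E
```

```text
{'time': np.float64(18.675), 'ee_pos': array([0.4199, 0.1888, 0.2033]), 'tcp_rot': array([3.0987e+00, 5.1710e-01, 1.5000e-03]), 'force': array([ 0.4454, -0.6185,  0.4272])}
[[316.8, 311.8, 36.0], [312.7, 201.0, 33.0], [365.7, 233.4, 34.0], [262.7, 277.8, 35.0]]
[[316.8, 311.8, 36.0], [312.6, 200.6, 33.0], [366.0, 233.0, 34.0], [262.6, 277.4, 33.0]]
```

View pics/zs.png

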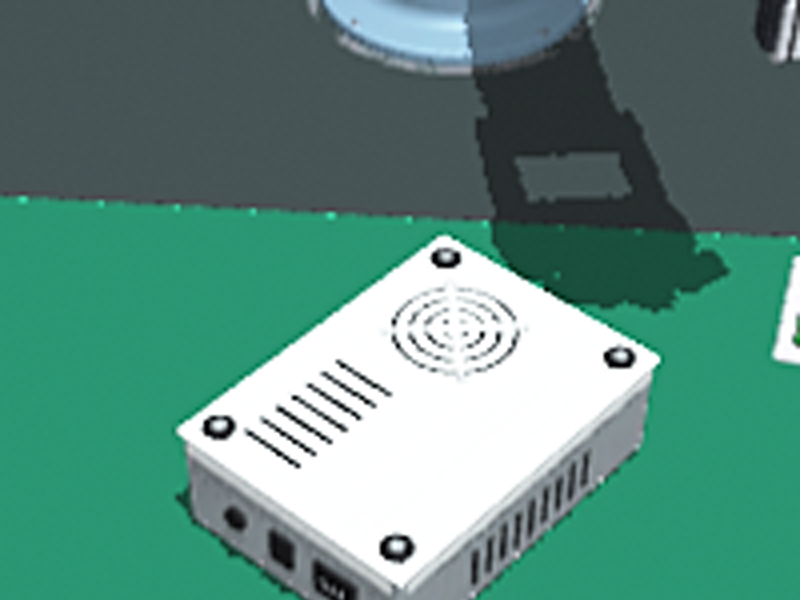

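View pics/zw.png

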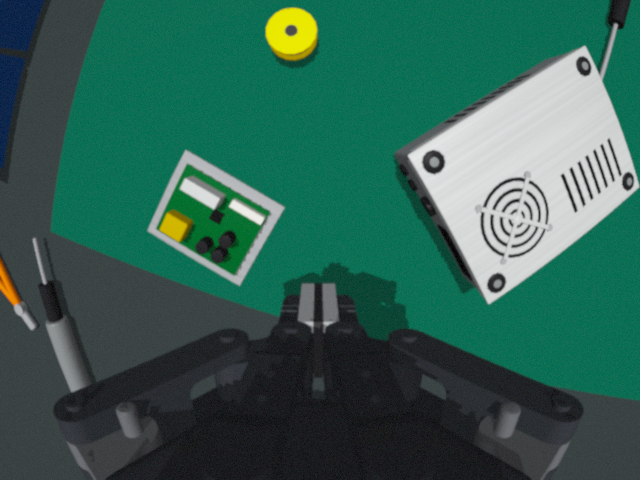

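View pics/topz.png

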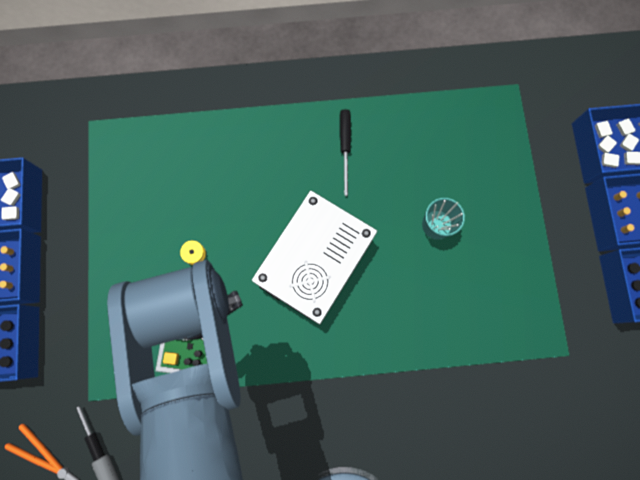

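```bash
python3 -c "
from station import bot
print(bot.close_job())"
```

```text
the job is handed in; nothing more can be done
None
```

All four rivet pins are pressed home, in the order you asked: grille, diagonally across from it, vent slots, diagonally across from that. I used the shut fingertips, and the job was handed in at about 19 s.

- **Pins:** Each pin slid at about 4 N, then met a rigid stop. All four stops came at the same reading, 54.2–54.3 mm, with a final press of 9–10 N. In the last views every pin sits low and centred in its collar.
- **Power supply and other items:** The rivets are within 0.5 px of their starting positions in the top view, so the power supply did not shift. The spool, cup and screwdriver look unmoved by eye. The board is partly hidden by the arm in the last top view but clear and flat in the wrist view. The arm is clear of everything.
- **Disagreement in the readings:** The visible fingertips sat about 30 mm above the reported TCP height in both the scene and wrist cameras, so I judged contact by force rather than by that height. The scene camera also placed the rivets about 6 mm farther out in x than the top camera (wrist camera about 3 mm), so I lined up with the wrist view.

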